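# Go / no-go check of a tea-light holder's hole

### The job

Check the hole in the pale wooden tea-light holder with the two-plug gauge that stands on the cork mat: push the thin green go plug all the way down into the hole, lift it out, then set the thick red no-go plug squarely down on the mouth of the same hole to show that it will not go in. Then stand the gauge upright back on its mat and let go, without the gauge bumping the dark holder.

Things in the scene. Friction and masses are not known exactly. Their poses are not given: they have to be found in the camera images.
- gauge_grip (a point): Centre of the gauge's grip: brown wooden post 34 x 34 mm, 50 mm high, upright on the middle of a pale bar 108 mm long (along x), 24 wide, 16 thick; bar top 25 mm below this point (coloured discs on it 5 mm high). Pinch from above across either pair of faces. Loose, about 260 g, balanced under the grip, stands on two plugs, may face any way. z up; go plug at -x, no-go plug at +x.
- gauge_go (a point): Centre of the go plug's flat tip: round metal plug hanging 45 mm below the bar, 33 mm diameter, nose tapered to 21 mm over the last 8 mm, green band, green disc on the bar above it. The tip is 42 mm towards -x of the grip centre and 86 mm below it. Axes as for the grip.
- gauge_nogo (a point): Centre of the no-go plug's flat tip: round metal plug hanging 45 mm below the bar, 48 mm diameter, red band, red disc on the bar above it. The tip is 42 mm towards +x of the grip centre and 86 mm below it. Axes as for the grip.
- pale_holder_hole (a point): Centre of the hole's mouth in the pale wooden holder, the one to check: block 70 x 70 mm, 45 high, fixed to the bench on a plate 100 x 100 x 8 mm; top (this point) 53 mm above the bench. Hole 40 mm diameter, 30 deep, flat floor, 3 mm chamfer at the mouth. z up, x and y along the block's sides. The gauge's other plug hangs clear beside the block, whichever way it is turned.
- dark_holder_hole (a point): Centre of the hole's mouth in the dark brown holder, otherwise the same as the pale one and also fixed: not to be checked, keep the gauge off it. At least 180 mm from the pale one, centre to centre.
- mat: Square cork mat, 180 x 180 mm, 3 mm thick, fixed flat on the bench; the origin is the centre of its underside, at bench height, z up. The gauge starts on it and is to be put back on it.
There are look-alikes about, which are no part of the job. Leave any purple look-alike of the part that bears pale_holder_hole alone.

How it is judged (in metres and radians):
On the way, in this order (a step that is already met when the one before it is completed fails the run):
1. the go plug is fully down in the pale holder's hole (within 8 mm of its floor, within 10 mm of its axis, upright within 11 degrees) (horizontal distance between gauge_go and pale_holder_hole below 0.01 m and z of gauge_go in the frame of pale_holder_hole below -0.022 m and angle between gauge_grip's own z axis and vertical below 0.2 rad), for 0.1 s.
2. the no-go plug rests on the mouth of the same hole and is refused (centred within 12 mm, tip within 6 mm of the mouth's height, upright within 11 degrees, pressing with more than 1 N) (horizontal distance between gauge_nogo and pale_holder_hole below 0.012 m and z of gauge_nogo in the frame of pale_holder_hole between -0.006 and 0.006 m and angle between gauge_grip's own z axis and vertical below 0.2 rad and contact force between gauge and pale_holder above 1 N), for 0.1 s.
At the end, for the whole second after the job is handed in: The gauge stands upright (within 10 degrees) and at rest on its two plugs on the cork mat, its centre within 75 mm of the mat's centre (horizontal distance between gauge_grip and mat below 0.075 m and height (world z) of gauge_grip between 0.083 and 0.095 m and angle between gauge_grip's own z axis and vertical below 0.17 rad and linear speed of gauge below 0.02 m/s); the robot touches nothing.
It fails at once if the gauge bumps the dark holder (more than 2 N) (contact force between gauge and dark_holder above 2 N).
It also fails if it takes over 54 s, if anything falls off the work surface, if the arm or the gripper's body presses on something with over 40 N, if the wrist force passes 120 N, or if a joint passes its speed limit or range.

### The arm

A 7-joint arm with a two-finger parallel gripper is mounted at the origin on the work surface. World frame = base frame: x ahead of the robot, y to its left, z up, the work surface at z = 0. Lengths are in mm, angles in rad, forces in N, time in s.
With the tool pointing down it reaches from about 400 to 875 mm from the base axis. Payload 4.4 kg.
Tool frame: the origin (TCP) lies on the centre line of the jaws, within the pads' length; the fingertips stand 8 mm ahead of it and the grasp point (between the pads) lies 11 mm behind it; x points along the fingers, z is the direction in which the jaws open and shut, and the axes are right-handed (so a half turn about x gives the same grasp; the last joint's range is limited). The gripper opens to 85 mm and grips with 20 to 120 N. Pads are 22 mm wide; open, the fingers measure 114 mm over their backs; the gripper's body (76 mm by 85 mm) begins 54 mm behind the grasp point. The pads swing forward as they close: fully open they stand 13 mm farther back than shut.
Start: joints at [1.276, 0.628, 0.038, 1.517, -0.027, 0.996, -0.02], TCP at [147.453, -633.068, 239.313] pointing down, gripper open.
Joint ranges: [-3.06, 3.06], [-0.37, 2.12], [-1.25, 1.32], [0.18, 2.47], [-1.1, 4.24], [0.23, 1.98], [-2.94, 2.94]. Speed limits (rad/s): [2.57, 2.57, 3.14, 3.14, 3.14, 3.14, 3.14].

### API

Orientations are given as [roll, pitch, yaw] about the fixed x, y, z axes, in that order (R = Rz(yaw) Ry(pitch) Rx(roll)).
In Python, from cell import ctrl, get_image, camera_params gives the robot as it stands. The module is installed in compiled form; this text tells all that it offers.
- The arm moves only by the shell command python3 -m handwheel 'ROWS'. ROWS is text: rows parted by semicolons, each of 7 numbers parted by spaces: the opening, from -1 (shut) to 1 (fully open), then the shift along the tool's x, y, z in mm, then the turn, a rotation vector about the tool's x, y, z in rad. In form: grip x y z wx wy wz; .... A call has 1 to 10 rows; each row shifts and turns the pose as measured when the row begins, along the tool's axes as they then stand; what a row does not reach is not made up. A row lasts 1/10 s, in which the tool goes at most 50 mm and 8.59 degrees, less where a joint would pass 70% of its speed; a pose out of reach is approached as far as the arm can. A call with a gripper value outside its range is refused whole. The fingers move at their own pace and stop on an object; the grip force is fixed at half the most. Time passes only in rows, so rows that do not move let the fingers close. It gives the time, the measured TCP pose, the force and the opening at its end, in the units of the state.
- ctrl.read_state(): the state, without advancing time (a new reading comes with each control period).
- get_image(name): name is "scene" or "top" or "wrist"; returns the picture (400x640x3 uint8, blue, green, red); there is no depth.
- camera_params(name): a dict with "fx", "fy", "cx", "cy" (pixels), "eye" and "orientation" of the camera in the world. Camera axes: x right, y up, looking along -z (the intrinsics and any distortion apply to the point x, -y, -z); pixel columns grow to the right and rows downward; lengths in mm; the calibration is good to about 2 mm. The wrist camera is an equidistant fisheye: a pixel r from the principal point sees the ray r / f radians off the axis. A picture is of the moment at which its call begins: read the wrist's pose just before it. camera_params takes no time and is no camera call; for the wrist camera it gives the pose at the moment of the call.
- ctrl.finish_job(): hands the job in, once; it reports no verdict.
The state is a dict: "clock": time; "qpos": joint angles; "qd": joint speeds; "tau": joint torques, N m; "eef_pos": TCP position; "tool_rot": TCP orientation; "force": force on the tool from outside, world axes, zero at the start; "torque": the same for the moment, N m; "width": finger opening in mm.
Only numpy, scipy, OpenCV 4.12 (cv2) and the standard library are available. Lean on these libraries where they do the work, as an engineer would, in place of code of your own. Each camera call takes 0.05 s, during which the arm holds its last target.

## Working session

There is one attempt and no reset: what is moved stays moved. The work goes in short steps, Python scripts to look and compute and a shell command to move; the robot and the scene stay as the last step left them, time stands still between calls to the robot, and variables do not carry over. Pictures are saved under pics/ and viewed, and the job is handed in when it is done.

```bash
mkdir -p pics
python3 - <<'E'
from cell import ctrl,get_image,camera_params
import cv2
print(ctrl.read_state())
for n in("scene","top","wrist"):
    print(n,camera_params(n)); cv2.imwrite(f"pics/{n}0.png",get_image(n))
E
```

```text
{'clock': 0.0, 'qpos': array([ 1.27618925,  0.6293376 ,  0.03845974,  1.51836218, -0.02699303,
        0.99629816, -0.01997215]), 'qd': array([-0.00019543,  0.00118477,  0.00031905,  0.0005479 ,  0.00058872,
       -0.00030493, -0.00099639]), 'tau': array([ 2.48727042e-05, -5.63395214e+01,  1.22663241e+00, -1.93443096e+01,
        1.10309984e-02,  1.06751028e-02,  2.70329150e-05]), 'eef_pos': array([ 147.30942914, -632.46561626,  238.39678947]), 'tool_rot': array([-3.12006109,  1.56890955,  1.82115234]), 'force': array([ 0.15934945, -0.42595873,  0.62499289]), 'torque': array([ 0.01619218, -0.03850266,  0.01635396]), 'width': 85.16361669151631}
scene {'fx': 478.21703948383686, 'fy': 478.21703948383686, 'cx': 324.76953735331716, 'cy': 199.8358590486003, 'eye': array([1113.94711139, -565.7639688 ,  876.5146108 ]), 'orientation': array([ 0.81362353, -0.01190686,  0.84839609])}
top {'fx': 391.7208443531176, 'fy': 391.7208443531176, 'cx': 320.0057908498956, 'cy': 202.55693014130392, 'eye': array([301.71722361,   3.34935416, 959.45515817]), 'orientation': array([ 0.20577572, -0.00673152, -1.62392033])}
wrist {'fx': 309.70691628693146, 'fy': 309.70691628693146, 'cx': 321.06533239515227, 'cy': 197.69594675726435, 'eye': array([ 215.19378288, -616.78494156,  373.50207719]), 'orientation': array([-0.27831742,  0.00160209, -1.34149965])}
```

View pics/scene0.png

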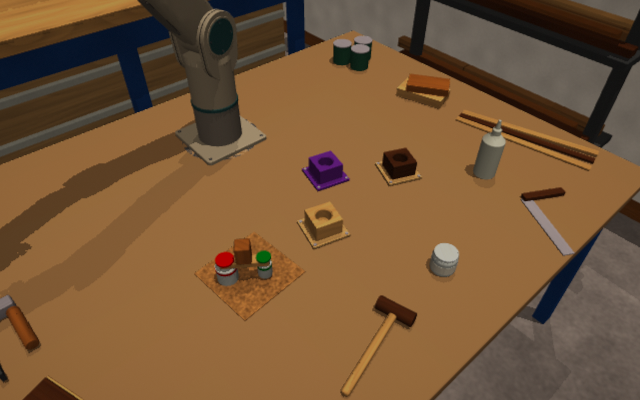

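View pics/top0.png

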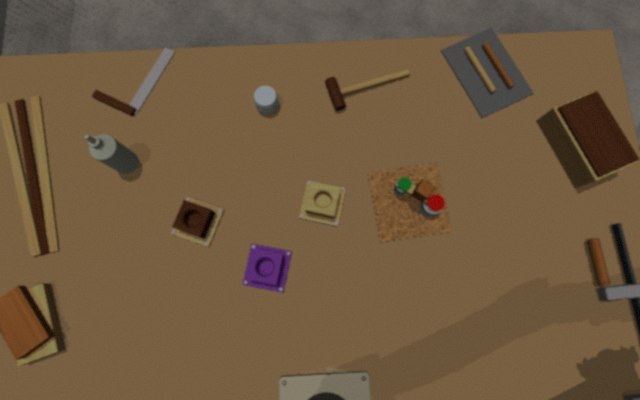

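View pics/wrist0.png

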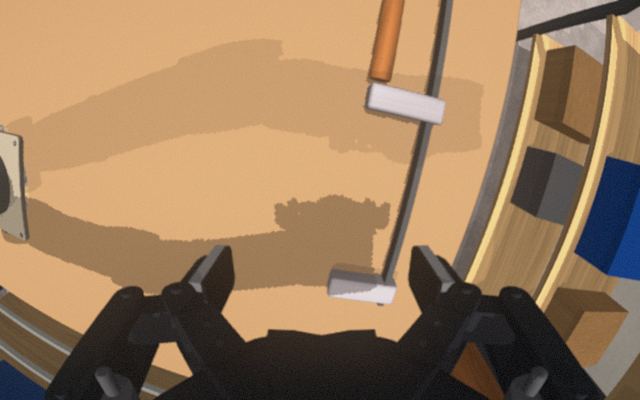

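The scene view shows the gauge at about (243,262) on the mat, the pale holder at (323,222), the dark holder at (399,165) and the purple one at (325,170). The top view shows the gauge at (421,195), pale at (323,202), dark at (196,220). In the wrist view there is only the bench and a hammer.

```bash
cat > h.py <<'E'
import numpy as np,cv2
from scipy.spatial.transform import Rotation as R
def ray(P,u,v,fish=False):
    x=(u-P['cx'])/P['fx'];y=(v-P['cy'])/P['fy']
    if fish:
        r=np.hypot(x,y);s=np.sin(r)/r if r>1e-9 else 1
        d=np.array([x*s,-y*s,-np.cos(r)])
    else: d=np.array([x,-y,-1.])
    return R.from_euler('xyz',P['orientation']).apply(d)
def onplane(P,u,v,z,fish=False):
    d=ray(P,u,v,fish);e=np.array(P['eye']);return e+d*(z-e[2])/d[2]
def blobs(m,amin=15):
    c,_=cv2.findContours(m.astype(np.uint8),cv2.RETR_EXTERNAL,cv2.CHAIN_APPROX_NONE)
    return [k for k in c if cv2.contourArea(k)>amin]
E
python3 - <<'E'
from h import *
from cell import camera_params
for n in("top","scene"):
    P=camera_params(n);im=cv2.imread(f"pics/{n}0.png");h=cv2.cvtColor(im,cv2.COLOR_BGR2HSV)
    H,S,V=[h[...,i].astype(int) for i in range(3)]
    for nm,m in(("green",(abs(H-60)<15)&(S>150)&(V>60)),("red",((H<5)|(H>174))&(S>200)&(V>120))):
        for k in blobs(m,25):
            M=cv2.moments(k);u,v=M['m10']/M['m00'],M['m01']/M['m00']
            print(n,nm,round(u,1),round(v,1),cv2.contourArea(k),onplane(P,u,v,67).round(1))
t=cv2.imread("pics/top0.png");s=cv2.imread("pics/scene0.png")
z=lambda im,x,y,w,hh:cv2.resize(im[y:y+hh,x:x+w],None,fx=5,fy=5,interpolation=cv2.INTER_CUBIC)
a=np.vstack([np.hstack([z(t,292,172,60,60),z(t,370,160,90,60)]),np.hstack([z(s,295,195,60,55),z(s,200,225,90,55)])])
cv2.imwrite("pics/z0.png",a);print(a.shape)
E
```

```text
top green 404.5 183.5 102.0 [ 522.8 -213.6   67. ]
top red 435.5 202.1 170.5 [ 474.5 -281.8   67. ]
scene green 263.1 256.3 117.0 [ 524.7 -213.3   67. ]
scene red 224.0 258.9 188.5 [ 475.1 -281.8   67. ]
(575, 750, 3)
```

View pics/z0.png

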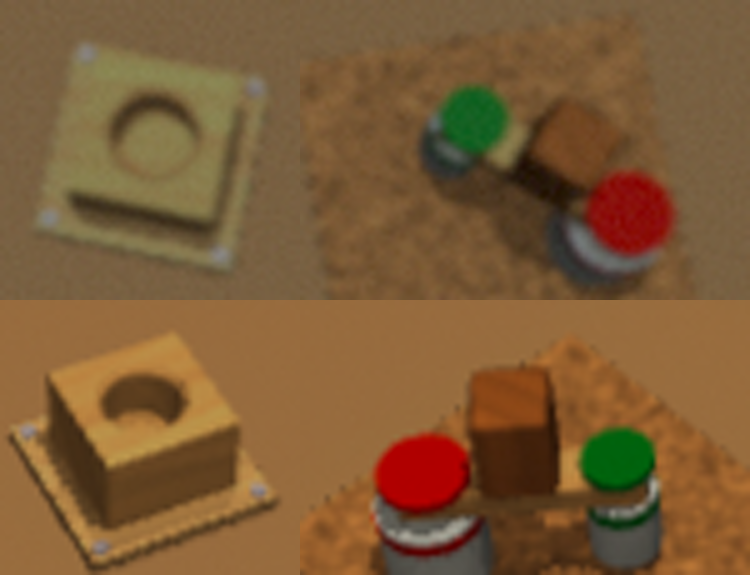

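The zoom (top row top view, bottom row scene view) shows the gauge upright with its discs and post clear. It also shows the pale holder's hole rim and plate screws, which I'll use to fix its centre.

Run:
```python
from h import *
from cell import camera_params
T=camera_params("top");S=camera_params("scene")
f=lambda P,a,o,z,y0=0:onplane(P,(a[0]+.5)/5-.5+o[0],(a[1]-y0+.5)/5-.5+o[1],z)[:2]
sc=[f(T,a,(292,172),9) for a in((86,54),(256,87),(221,255),(47,217))]
print("top screws",np.round(sc,1).tolist(),np.mean(sc,0),np.linalg.norm(sc[0]-sc[1]))
print("top rim",f(T,(155,136),(292,172),53))
ss=[f(S,a,(295,195),9,300) for a in((28,432),(258,490),(100,547))]
print("scene screws",np.round(ss,1).tolist(),(ss[0]+ss[1])/2)
print("scene rim",f(S,(143.5,403),(295,195),53,300))
# block top face by colour, top view mat corners
im=cv2.imread("pics/top0.png");h=cv2.cvtColor(im,cv2.COLOR_BGR2HSV);
for (u,v) in((323,178+4),(323,200),(300,240),(405,220),(381,170)): print((u,v),h[v,u])
sc=cv2.imread("pics/scene0.png")
print("mat scene",[onplane(S,u,v,3)[:2].round(1).tolist() for u,v in((195.5,273),(255,235),(304,269),(245,313))])
print("mat top",[onplane(T,u,v,3)[:2].round(1).tolist() for u,v in((369,171.5),(439,163),(450.5,232),(379.5,241))])
print("dark",onplane(T,196,219,53)[:2],onplane(S,400,158,53)[:2])
print("purple",onplane(T,267,266,53)[:2])
P=camera_params("scene")
```

```text
top screws [[552.5, 11.7], [531.1, -72.3], [447.3, -49.6], [470.7, 34.8]] [500.38421175 -18.8353227 ] 86.66634552406333
top rim [499.09588085 -19.41060577]
scene screws [[450.0, -49.4], [554.7, 11.3], [532.2, -71.9]] [502.34496523 -19.05632048]
scene rim [505.03474234 -20.79436635]
(323, 182) [ 17 121 118]
(323, 200) [ 23 111 138]
(300, 240) [ 17 114 121]
(405, 220) [ 15 142 126]
(381, 170) [ 16 133 117]
mat scene [[417.5, -330.9], [410.0, -160.4], [570.3, -136.6], [579.3, -306.4]]
mat top [[574.7, -142.2], [588.1, -322.6], [410.2, -330.5], [397.3, -154.0]]
dark [466.10248501 278.88669703] [475.92207737 287.5400541 ]
purple [348.73857936 116.00936128]
```

```bash
cat >> h.py <<'E'
def plan(st,tgt,zdir=None,n=1):
    """tool-axes shift and turn to tgt (TCP), tool x down, tool z along +-zdir"""
    A=R.from_euler('xyz',st['tool_rot']);M=A.as_matrix();p=np.array(st['eef_pos'])
    if zdir is None: zdir=M[:2,2]
    z=np.array([*zdir,0.])/np.hypot(*zdir[:2]); 
    if z@M[:,2]<0: z=-z
    x=np.array([0,0,-1.]);B=R.from_matrix(np.c_[x,np.cross(z,x),z])
    w=(A.inv()*B).as_rotvec();d=M.T@(np.array(tgt)-p)
    print("pos",p.round(1),"toolz",M[:,2].round(3),"x",M[:,0].round(3),"width",round(st['width'],1),"F",np.round(st['force'],1),"q7",round(st['qpos'][6],2),"t",round(st['clock'],2))
    print("shift",d.round(1),"turn",w.round(3),"(world d",(np.array(tgt)-p).round(1),")")
E
python3 - <<'E'
from h import *
from cell import ctrl
s=ctrl.read_state();g=np.deg2rad(-125.6)
plan(s,(499,-248,215),(-np.sin(g),np.cos(g)))
E
```

```text
pos [ 147.4 -632.6  238.6] toolz [ 0.227 -0.974 -0.001] x [-0.     0.001 -1.   ] width 85.5 F [-0.2  0.8  0.3] q7 -0.02 t 0.15
shift [  24.   429.7 -294.8] turn [-0.721 -0.001 -0.001] (world d [351.6 384.6 -23.6] )
```

```bash
python3 -m handwheel '1 2 35.8 -24.6 -0.06 0 0; 1 2 37.2 -22.4 -0.06 0 0; 1 2 38.5 -20.1 -0.06 0 0; 1 2 39.6 -17.8 -0.06 0 0; 1 2 40.6 -15.4 -0.06 0 0; 1 2 41.4 -12.9 -0.06 0 0; 1 2 42.1 -10.4 -0.06 0 0; 1 2 42.7 -7.9 -0.06 0 0; 1 2 43.1 -5.3 -0.06 0 0; 1 2 43.3 -2.7 -0.06 0 0'
python3 - <<'E'
from h import *
from cell import ctrl
s=ctrl.read_state();g=np.deg2rad(-125.6)
plan(s,(499,-248,215),(-np.sin(g),np.cos(g)))
E
```

```text
clock: 1.15
eef_pos: [440.5, -304.8, 213.9]
tool_rot: [-2.126, 1.565, -2.86]
force: [1.1, -1.1, 0.8]
width: 85.1
pos [ 440.5 -304.8  213.9] toolz [ 0.743 -0.67  -0.003] x [-0.006 -0.002 -1.   ] width 85.1 F [ 1.1 -1.1  0.8] q7 -0.28 t 1.15
shift [-1.6 81.3  5.4] turn [-0.112 -0.004  0.005] (world d [58.5 56.8  1.1] )
```

```bash
python3 -m handwheel '1 0 40 2 -0.05 0 0; 1 0 30 2 -0.04 0 0; 1 0 10 0 -0.02 0 0; 1 0 0 0 0 0 0; 1 0 0 0 0 0 0'
python3 - <<'E'
from h import *
from cell import ctrl,camera_params,get_image
s=ctrl.read_state();g=np.deg2rad(-125.6)
plan(s,(499,-248,215),(-np.sin(g),np.cos(g)))
P=camera_params("wrist");im=get_image("wrist");cv2.imwrite("pics/w1.png",im)
h=cv2.cvtColor(im,cv2.COLOR_BGR2HSV);H,S,V=[h[...,i].astype(int) for i in range(3)]
for nm,m in(("green",(abs(H-60)<15)&(S>150)&(V>60)),("red",((H<5)|(H>174))&(S>200)&(V>120))):
    for k in blobs(m,100):
        M=cv2.moments(k);u,v=M['m10']/M['m00'],M['m01']/M['m00']
        print(nm,round(u,1),round(v,1),cv2.contourArea(k),onplane(P,u,v,69,True).round(1))
E
```

```text
clock: 1.65
eef_pos: [500.0, -237.4, 212.4]
tool_rot: [-2.799, 1.564, 2.876]
force: [-0.5, 0.0, 0.3]
width: 85.3
pos [ 500.  -237.4  212.4] toolz [ 0.821 -0.571 -0.006] x [-0.006  0.002 -1.   ] width 85.3 F [-0.5  0.   0.3] q7 -0.33 t 1.65
shift [-2.6 -9.3  5.2] turn [ 0.013 -0.006  0.002] (world d [ -1.  -10.6   2.6] )
green 328.2 155.5 550.0 [ 521.4 -216.2   69. ]
red 327.1 241.2 806.0 [ 473. -285.   69.]
```

View pics/w1.png

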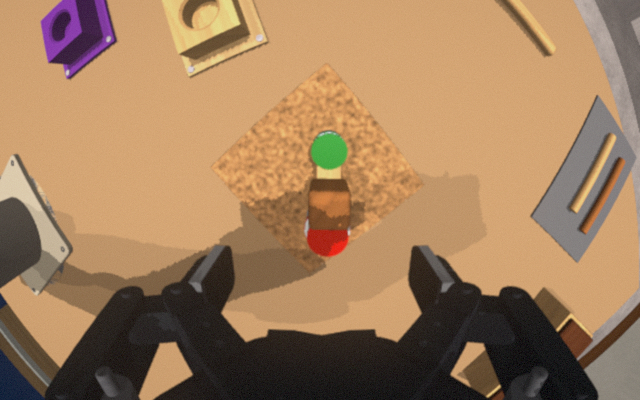

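The wrist view shows the discs at (328,152) and (327,241), lined up across the jaws, with the post between the fingers' axes. All three views agree within 3 mm, so I can descend.

```bash
python3 -m handwheel '1 0 -10 5 0.013 -0.006 0; 1 20 0 0 0 0 0; 1 35 0 0 0 0 0; 1 35 0 0 0 0 0; 1 20 0 0 0 0 0; 1 10 0 0 0 0 0; 1 0 0 0 0 0 0'
python3 - <<'E'
from h import *
from cell import ctrl,camera_params,get_image
s=ctrl.read_state();g=np.deg2rad(-125.6)
plan(s,(498.5,-248.5,79),(-np.sin(g),np.cos(g)))
cv2.imwrite("pics/w2.png",get_image("wrist"))
E
```

```text
clock: 2.4
eef_pos: [490.7, -268.5, 90.6]
tool_rot: [-0.927, 1.557, -1.576]
force: [-0.3, -0.0, -0.3]
width: 85.5
pos [ 490.7 -268.5   90.6] toolz [ 0.797 -0.604  0.008] x [-0.    -0.014 -1.   ] width 85.5 F [-0.3 -0.  -0.3] q7 -0.37 t 2.4
shift [11.3 20.8 -6. ] turn [-0.028  0.008  0.011] (world d [  7.8  20.  -11.6] )
```

View pics/w2.png

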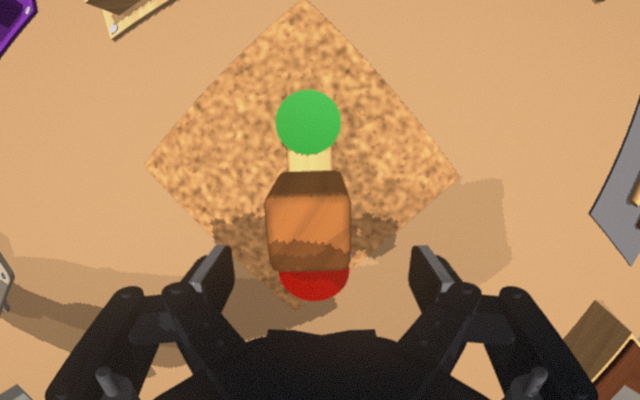

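The wrist view shows the tool short of the post, which spans x 265–350, y 172–270, by about 20 mm along tool y. There was no contact; I'll correct this.

```bash
python3 -m handwheel '1 0 15 -5 -0.02 0.008 0.01; 1 0 5 -1 0 0 0; 1 0 0 0 0 0 0; 1 0 0 0 0 0 0'
python3 - <<'E'
from h import *
from cell import ctrl,camera_params,get_image
s=ctrl.read_state();g=np.deg2rad(-125.6)
plan(s,(498.5,-248.5,79),(-np.sin(g),np.cos(g)))
E
```

```text
clock: 2.85
eef_pos: [501.4, -248.7, 95.0]
tool_rot: [0.182, 1.563, -0.446]
force: [0.3, 0.2, -0.3]
width: 85.4
pos [ 501.4 -248.7   95. ] toolz [ 0.809 -0.587  0.008] x [ 0.007 -0.003 -1.   ] width 85.4 F [ 0.3  0.2 -0.3] q7 -0.37 t 2.85
shift [15.9 -1.6 -2.6] turn [-0.006  0.008 -0.001] (world d [ -2.9   0.2 -16. ] )
```

```bash
python3 -m handwheel '1 10 -1 -2 -0.006 0.008 0; 1 6 0 0 0 0 0; 1 0 0 0 0 0 0; 1 0 0 0 0 0 0'
python3 - <<'E'
from h import *
from cell import ctrl,camera_params,get_image
s=ctrl.read_state();g=np.deg2rad(-125.6)
plan(s,(498.5,-248.5,79),(-np.sin(g),np.cos(g)))
cv2.imwrite("pics/w3.png",get_image("wrist"))
E
```

```text
clock: 3.25
eef_pos: [499.3, -248.5, 78.0]
tool_rot: [1.611, 1.57, 0.99]
force: [-0.5, -0.7, -0.2]
width: 85.2
pos [ 499.3 -248.5   78. ] toolz [ 0.813 -0.582 -0.   ] x [ 0.001  0.001 -1.   ] width 85.2 F [-0.5 -0.7 -0.2] q7 -0.37 t 3.25
shift [-1.  -0.4 -0.7] turn [ 0.    -0.    -0.001] (world d [-0.8  0.   1. ] )
```

View pics/w3.png

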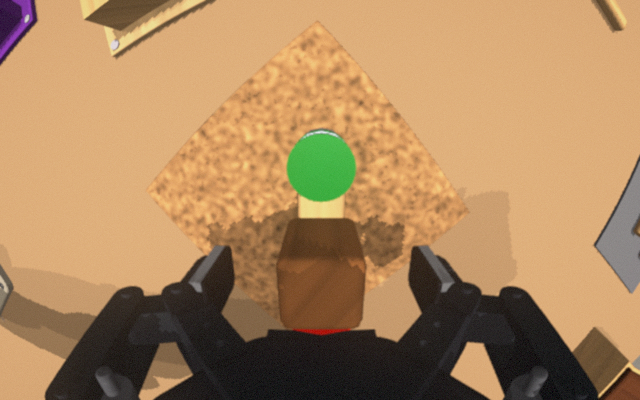

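The view shows the post (x 278–365) centred between the pads, so I'll close the jaws.

```bash
python3 -m handwheel '-1 0 0 0 0 0 0; -1 0 0 0 0 0 0; -1 0 0 0 0 0 0; -1 0 0 0 0 0 0; -1 0 0 0 0 0 0; -1 0 0 0 0 0 0; -1 0 0 0 0 0 0; -1 0 0 0 0 0 0'
python3 - <<'E'
from h import *
from cell import ctrl,camera_params,get_image
s=ctrl.read_state()
plan(s,(498.5,-248.5,160))
P=camera_params("wrist");im=get_image("wrist");cv2.imwrite("pics/w4.png",im)
h=cv2.cvtColor(im,cv2.COLOR_BGR2HSV);H,S,V=[h[...,i].astype(int) for i in range(3)]
for k in blobs((abs(H-60)<15)&(S>150)&(V>60),100):
        M=cv2.moments(k);u,v=M['m10']/M['m00'],M['m01']/M['m00']
        print(round(u,1),round(v,1),onplane(P,u,v,69,True).round(1))
E
```

```text
clock: 4.1
eef_pos: [499.3, -248.8, 78.3]
tool_rot: [1.241, 1.57, 0.62]
force: [0.5, -0.7, 0.2]
width: 33.3
pos [ 499.3 -248.8   78.3] toolz [ 0.813 -0.582  0.   ] x [ 0.001  0.001 -1.   ] width 33.3 F [ 0.5 -0.7  0.2] q7 -0.37 t 4.1
shift [-81.7  -0.2  -0.8] turn [ 0.     0.    -0.001] (world d [-0.8  0.3 81.7] )
320.7 167.2 [ 524.5 -213.3   69. ]
```

View pics/w4.png

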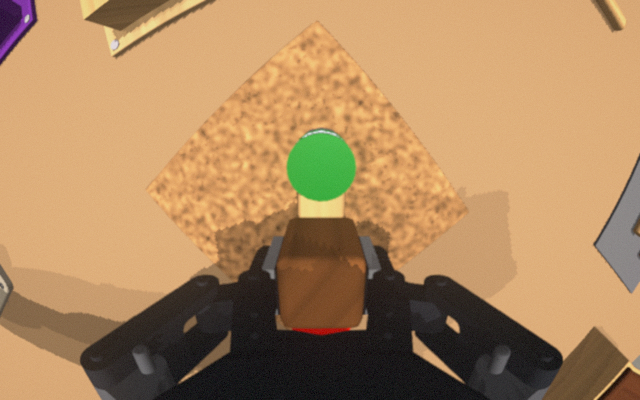

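```bash
python3 -m handwheel '-1 -10 0 0 0 0 0; -1 -20 0 0 0 0 0; -1 -25 0 0 0 0 0; -1 -20 0 0 0 0 0; -1 -10 0 0 0 0 0; -1 0 0 0 0 0 0; -1 0 10 -9 0 0 0; -1 0 20 -18 0 0 0; -1 0 25 -23 0 0 0; -1 0 25 -23 0 0 0'
python3 - <<'E'
from h import *
from cell import ctrl
plan(ctrl.read_state(),(476,-54.3,160),(.813,-.582))
E
```

```text
clock: 5.15
eef_pos: [481.5, -140.1, 163.7]
tool_rot: [-2.773, 1.562, 2.879]
force: [1.5, -0.3, -3.1]
width: 33.8
pos [ 481.5 -140.1  163.7] toolz [ 0.807 -0.59  -0.008] x [-0.008  0.002 -1.   ] width 33.8 F [ 1.5 -0.3 -3.1] q7 -0.53 t 5.15
shift [  3.9  66.  -55. ] turn [-0.01  -0.008  0.003] (world d [-5.5 85.8 -3.7] )
```

```bash
python3 -m handwheel '-1 2 24 -20 -0.01 -0.008 0; -1 0 18 -15 0 0 0; -1 0 9 -8 0 0 0; -1 0 0 0 0 0 0; -1 0 0 0 0 0 0; -1 0 0 0 0 0 0'
python3 - <<'E'
from h import *
from cell import ctrl,get_image,camera_params
plan(ctrl.read_state(),(476,-54.3,160),(.813,-.582))
P=camera_params("wrist");im=get_image("wrist");cv2.imwrite("pics/w5.png",im)
t=get_image("top");s=get_image("scene");cv2.imwrite("pics/t5.png",t);cv2.imwrite("pics/s5.png",s)
for n,im in(("top",t),("scene",s)):
  h=cv2.cvtColor(im,cv2.COLOR_BGR2HSV);H,S,V=[h[...,i].astype(int) for i in range(3)]
  for nm,m in(("green",(abs(H-60)<15)&(S>150)&(V>60)),("red",((H<5)|(H>174))&(S>200)&(V>120))):
    for k in blobs(m,25):
        M=cv2.moments(k);u,v=M['m10']/M['m00'],M['m01']/M['m00']
        print(n,nm,u,v,onplane(camera_params(n),u,v,150).round(1))
z=lambda im,x,y,w,hh:cv2.resize(im[y:y+hh,x:x+w],None,fx=3,fy=3,interpolation=cv2.INTER_CUBIC)
cv2.imwrite("pics/z5.png",np.hstack([z(t,270,130,130,120),z(s,250,130,130,120)]))
E
```

```text
clock: 5.75
eef_pos: [469.0, -59.9, 156.8]
tool_rot: [-2.763, 1.556, 2.912]
force: [0.3, -0.1, -4.1]
width: 33.5
pos [469.  -59.9 156.8] toolz [ 0.821 -0.571 -0.014] x [-0.015  0.003 -1.   ] width 33.5 F [ 0.3 -0.1 -4.1] q7 -0.67 t 5.75
shift [-3.2  8.6  2.5] turn [ 0.014 -0.014  0.006] (world d [7.  5.6 3.2] )
top green 324.5045537340619 193.29508196721312 [489.7 -21.7 150. ]
scene green 319.340206185567 184.61512027491406 [496.8 -26.9 150. ]
```

View pics/w5.png

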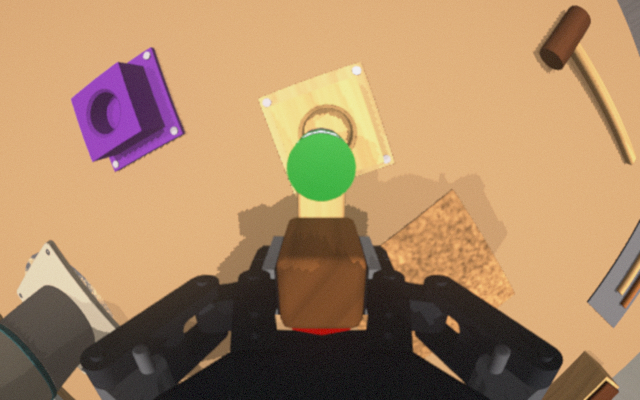

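View pics/z5.png

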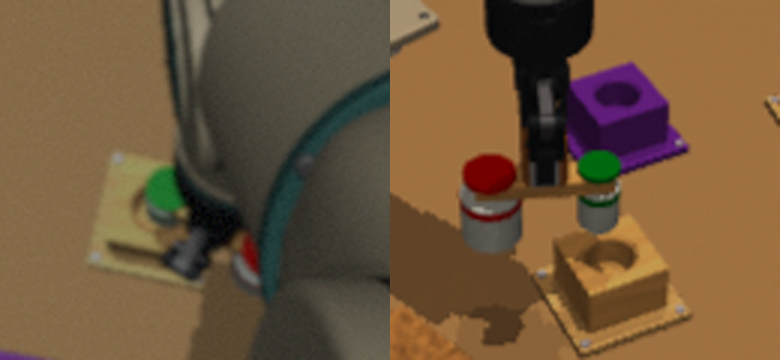

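The wrist view shows the rim centre near (329,130) and plate screws at (265,102), (356,69) and (388,160), with the green plug short of the hole as intended. The scene crop shows the plug level above the block. Next I refine the hole position from this view.

Run:
```python
from h import *
from cell import ctrl,camera_params
P=camera_params("wrist")
a=[onplane(P,*q,9,True)[:2] for q in((265,102),(356,69),(388,160))]
print(np.round(a,1).tolist(),(a[0]+a[2])/2)
print("rim c",onplane(P,329.5,130,53,True), "edges",[onplane(P,*q,53,True)[:2].round(1).tolist() for q in((303,128),(356,128),(330,104))])
```

```text
[[470.6, 34.3], [555.3, 11.7], [533.2, -74.6]] [501.92955599 -20.13462719]
rim c [504.81775452 -18.32480469  53.        ] edges [[489.0, -5.4], [522.5, -28.5], [516.5, -2.0]]
```

```bash
python3 -m handwheel '-1 0 9.5 4 0.014 -0.014 0.006; -1 0 0 0 0 0 0; -1 0 0 0 0 0 0; -1 0 0 0 0 0 0'
python3 - <<'E'
from h import *
from cell import ctrl,get_image,camera_params
plan(ctrl.read_state(),(477.6,-54.1,155),(.813,-.582))
E
```

```text
clock: 6.3
eef_pos: [479.4, -56.3, 157.1]
tool_rot: [0.42, 1.568, -0.208]
force: [-0.1, 0.5, -3.7]
width: 33.3
pos [479.4 -56.3 157.1] toolz [ 0.81  -0.587  0.003] x [ 0.003 -0.001 -1.   ] width 33.3 F [-0.1  0.5 -3.7] q7 -0.7 t 6.3
shift [ 2.1  0.7 -2.7] turn [-0.006  0.003 -0.001] (world d [-1.8  2.2 -2.1] )
```

Next I lower to just above the mouth (tip at about z 57) and check.

```bash
python3 -m handwheel '-1 6 0.7 -2.7 -0.006 0 0; -1 8 0 0 0 0 0; -1 6 0 0 0 0 0; -1 3 0 0 0 0 0; -1 0 0 0 0 0 0; -1 0 0 0 0 0 0'
python3 - <<'E'
from h import *
from cell import ctrl,get_image,camera_params
plan(ctrl.read_state(),(477.6,-54.1,132),(.813,-.582))
im=get_image("wrist");s=get_image("scene")
z=lambda im,x,y,w,hh:cv2.resize(im[y:y+hh,x:x+w],None,fx=4,fy=4,interpolation=cv2.INTER_CUBIC)
cv2.imwrite("pics/z6.png",np.hstack([z(im,255,60,140,130)[:400,:400],z(s,275,170,100,100)]))
E
```

```text
clock: 6.9
eef_pos: [476.8, -54.1, 131.3]
tool_rot: [0.151, 1.569, -0.47]
force: [-0.5, -0.7, -3.3]
width: 33.4
pos [476.8 -54.1 131.3] toolz [ 0.813 -0.582  0.001] x [ 0.001 -0.001 -1.   ] width 33.4 F [-0.5 -0.7 -3.3] q7 -0.71 t 6.9
shift [-0.7  0.5  0.7] turn [ 0.     0.001 -0.   ] (world d [ 0.8 -0.   0.7] )
```

View pics/z6.png

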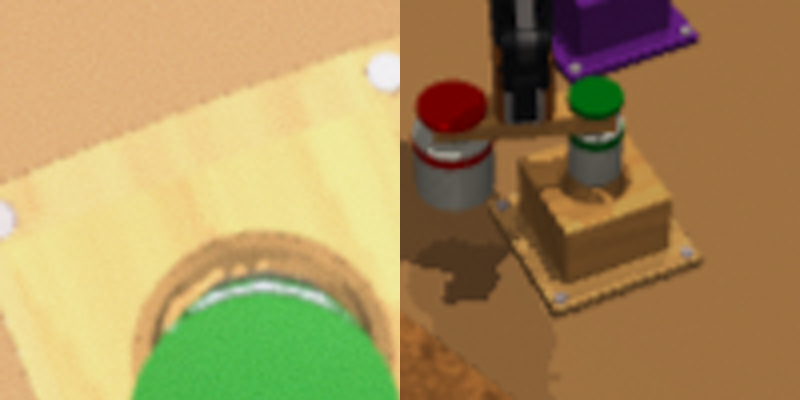

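In the wrist crop the plug and rim are centred left to right (rim centre about x 262, disc about 265), and the scene crop shows the plug over the mouth. I'll lower it.

```bash
python3 -m handwheel '-1 5 0.5 0.7 0 0 0; -1 6 0 0 0 0 0; -1 6 0 0 0 0 0; -1 2 0 0 0 0 0; -1 0 0 0 0 0 0'
python3 - <<'E'
from h import *
from cell import ctrl
plan(ctrl.read_state(),(477.6,-54.1,101),(.813,-.582))
E
```

```text
clock: 7.5
eef_pos: [478.4, -54.2, 111.2]
tool_rot: [0.365, 1.568, -0.256]
force: [-1.1, -0.0, -3.0]
width: 33.4
pos [478.4 -54.2 111.2] toolz [ 0.813 -0.582  0.003] x [ 0.003 -0.001 -1.   ] width 33.4 F [-1.1 -0.  -3. ] q7 -0.72 t 7.5
shift [10.2 -0.4 -0.8] turn [ 0.     0.003 -0.001] (world d [ -0.8   0.1 -10.2] )
```

Going in freely.

```bash
python3 -m handwheel '-1 4 0 -0.5 0 0.003 0; -1 4 0 0 0 0 0; -1 2 0 0 0 0 0; -1 0 0 0 0 0 0; -1 0 0 0 0 0 0'
python3 - <<'E'
from h import *
from cell import ctrl
plan(ctrl.read_state(),(477.6,-54.1,98),(.813,-.582))
E
```

```text
clock: 8.0
eef_pos: [478.0, -53.9, 100.2]
tool_rot: [2.009, 1.57, 1.388]
force: [0.0, -0.5, -2.7]
width: 33.3
pos [478.  -53.9 100.2] toolz [ 0.813 -0.582 -0.001] x [ 0.     0.001 -1.   ] width 33.3 F [ 0.  -0.5 -2.7] q7 -0.72 t 8.0
shift [ 2.2 -0.4 -0.3] turn [ 0.    -0.001 -0.001] (world d [-0.4 -0.2 -2.2] )
```

```bash
python3 -m handwheel '-1 2 0 0 0 0 0; -1 2 0 0 0 0 0; -1 0 0 0 0 0 0; -1 0 0 0 0 0 0'
python3 - <<'E'
from h import *
from cell import ctrl,get_image
plan(ctrl.read_state(),(477.6,-54.1,160),(.813,-.582))
s=get_image("scene");cv2.imwrite("pics/z7.png",cv2.resize(s[150:270,255:385],None,fx=4,fy=4))
E
```

```text
clock: 8.4
eef_pos: [478.3, -54.9, 98.5]
tool_rot: [0.385, 1.569, -0.237]
force: [1.0, 0.4, -2.5]
width: 33.4
pos [478.3 -54.9  98.5] toolz [ 0.813 -0.583  0.002] x [ 0.002 -0.    -1.   ] width 33.4 F [ 1.   0.4 -2.5] q7 -0.72 t 8.4
shift [-61.5   0.3  -0.9] turn [-0.001  0.002 -0.001] (world d [-0.7  0.8 61.5] )
```

View pics/z7.png

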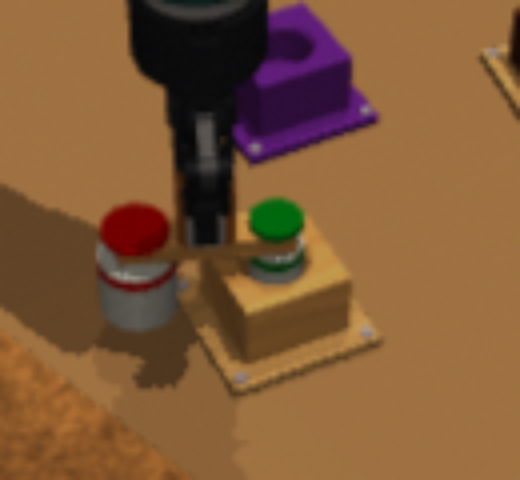

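The view shows the green plug sunk to just under its band, with the bar level. Next I lift out, then shift 84 mm along tool y.

```bash
python3 -m handwheel '-1 -6 0 0 0 0 0; -1 -12 0 0 0 0 0; -1 -15 0 0 0 0 0; -1 -15 0 0 0 0 0; -1 -10 0 0 0 0 0; -1 -3 0 0 0 0 0; -1 0 0 0 0 0 0'
python3 - <<'E'
from h import *
from cell import ctrl
plan(ctrl.read_state(),(526.5,14.2,155),(.813,-.582))
E
```

```text
clock: 9.15
eef_pos: [477.3, -54.4, 161.6]
tool_rot: [-2.808, 1.57, 2.854]
force: [-0.6, -0.3, -3.1]
width: 33.6
pos [477.3 -54.4 161.6] toolz [ 0.813 -0.582 -0.001] x [-0.001  0.    -1.   ] width 33.6 F [-0.6 -0.3 -3.1] q7 -0.7 t 9.15
shift [ 6.6 84.4  0. ] turn [ 0.    -0.001  0.   ] (world d [49.2 68.6 -6.6] )
```

```bash
python3 -m handwheel '-1 0 10 0 0 0 0; -1 0 18 0 0 0 0; -1 0 20 0 0 0 0; -1 0 18 0 0 0 0; -1 0 8 0 0 0 0; -1 0 0 0 0 0 0; -1 0 0 0 0 0 0; -1 0 0 0 0 0 0'
python3 - <<'E'
from h import *
from cell import ctrl
plan(ctrl.read_state(),(526.5,14.2,155),(.813,-.582))
E
```

```text
clock: 9.95
eef_pos: [519.9, 9.8, 157.0]
tool_rot: [-2.564, 1.562, 3.098]
force: [0.7, -0.7, -4.0]
width: 33.3
pos [519.9   9.8 157. ] toolz [ 0.813 -0.582 -0.008] x [-0.009  0.    -1.   ] width 33.3 F [ 0.7 -0.7 -4. ] q7 -0.81 t 9.95
shift [1.9 7.4 2.8] turn [-0.    -0.008  0.005] (world d [ 6.6  4.4 -2. ] )
```

```bash
python3 -m handwheel '-1 0 7.4 2.8 0 -0.008 0.005; -1 5 0 0 0 0 0; -1 8 0 0 0 0 0; -1 6 0 0 0 0 0; -1 0 0 0 0 0 0; -1 0 0 0 0 0 0'
python3 - <<'E'
from h import *
from cell import ctrl,get_image
plan(ctrl.read_state(),(526.5,14.2,132),(.813,-.582))
s=get_image("scene");t=get_image("top")
z=lambda im,x,y:cv2.resize(im[y:y+110,x:x+100],None,fx=4,fy=4,interpolation=cv2.INTER_CUBIC)
cv2.imwrite("pics/z8.png",np.hstack([z(s,280,150),z(t,270,140)]))
E
```

```text
clock: 10.55
eef_pos: [525.6, 11.8, 135.7]
tool_rot: [-1.534, 1.569, -2.16]
force: [-0.1, -0.0, -3.0]
width: 33.2
pos [525.6  11.8 135.7] toolz [ 0.811 -0.585  0.   ] x [-0.001 -0.002 -1.   ] width 33.2 F [-0.1 -0.  -3. ] q7 -0.83 t 10.55
shift [ 3.7  2.5 -0.6] turn [-0.004  0.     0.002] (world d [ 0.9  2.4 -3.7] )
```

View pics/z8.png

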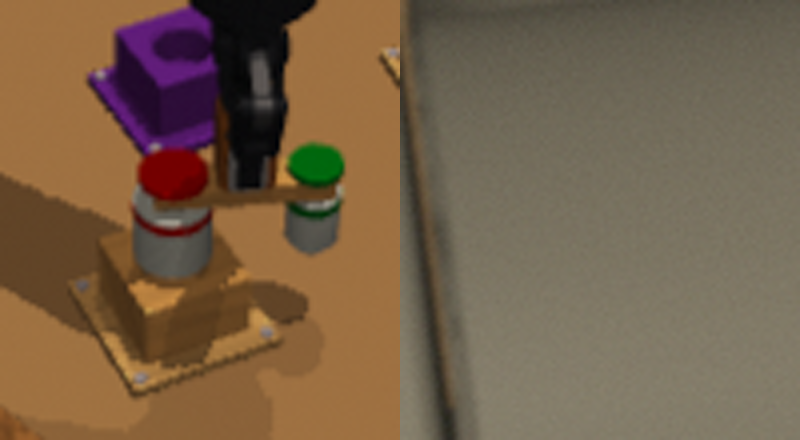

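The scene crop shows the red plug centred just above the block, while the top view is blocked by the arm. I'll lower in small steps, watching the force.

```bash
python3 -m handwheel '-1 2 2.5 -0.6 -0.004 0 0; -1 2 0 0 0 0 0; -1 1.5 0 0 0 0 0; -1 0 0 0 0 0 0'
python3 - <<'E'
from h import *
from cell import ctrl
plan(ctrl.read_state(),(526.5,14.2,128),(.813,-.582))
E
python3 -m handwheel '-1 1 0 0 0 0 0; -1 1 0 0 0 0 0; -1 0 0 0 0 0 0'
```

```text
clock: 11.05
eef_pos: [527.3, 14.7, 130.6]
tool_rot: [-0.484, 1.569, -1.105]
force: [-0.2, 0.8, -3.4]
width: 33.2
pos [527.3  14.7 130.6] toolz [ 0.813 -0.582  0.001] x [ 0.001 -0.001 -1.   ] width 33.2 F [-0.2  0.8 -3.4] q7 -0.83 t 11.05
shift [ 2.6 -0.8 -0.4] turn [0.001 0.001 0.001] (world d [-0.8 -0.5 -2.6] )
clock: 11.35
eef_pos: [527.4, 14.7, 128.6]
tool_rot: [-0.297, 1.569, -0.918]
force: [0.6, 0.3, -2.0]
width: 33.2
```

```bash
python3 -m handwheel '-1 1.5 0 0 0 0 0; -1 1.5 0 0 0 0 0; -1 1.5 0 0 0 0 0; -1 1.5 0 0 0 0 0'
```

```text
clock: 11.75
eef_pos: [527.7, 15.2, 128.1]
tool_rot: [-0.031, 1.567, -0.651]
force: [-3.1, 0.1, 12.4]
width: 33.6
```

Contact is about 15 N at the expected height, so I'll hold the press briefly and check.

```bash
python3 -m handwheel '-1 1.5 0 0 0 0 0; -1 1.5 0 0 0 0 0; -1 1.5 0 0 0 0 0'
python3 - <<'E'
from h import *
from cell import ctrl,get_image
s=get_image("scene");plan(ctrl.read_state(),(526.5,14.2,175),(.813,-.582))
cv2.imwrite("pics/z9.png",cv2.resize(s[150:260,270:380],None,fx=5,fy=5,interpolation=cv2.INTER_CUBIC))
cv2.imwrite("pics/w9.png",get_image("wrist"))
E
```

```text
clock: 12.05
eef_pos: [527.7, 15.3, 128.1]
tool_rot: [-0.037, 1.566, -0.657]
force: [-2.5, 0.4, 12.2]
width: 33.3
pos [527.6  15.2 128.1] toolz [ 0.814 -0.581  0.005] x [ 0.004 -0.003 -1.   ] width 33.5 F [-2.5  1.  11.2] q7 -0.83 t 12.1
shift [-46.9  -1.5  -0.1] turn [0.001 0.005 0.   ] (world d [-1.1 -1.  46.9] )
```

View pics/z9.png

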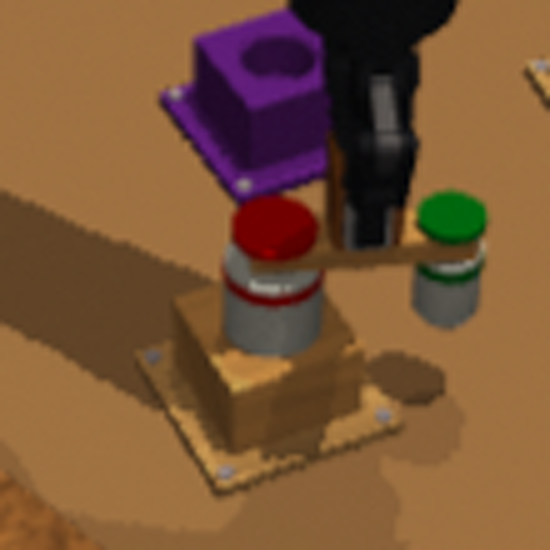

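View pics/w9.png

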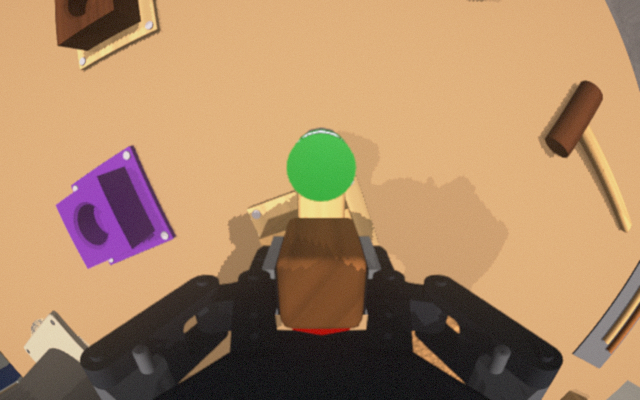

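The red plug rests squarely on the mouth, pressing about 14 N, with the bar level. Next I lift and carry it back to the mat.

```bash
python3 -m handwheel '-1 -6 0 0 0 0 0; -1 -14 0 0 0 0 0; -1 -16 0 0 0 0 0; -1 -8 0 0 0 0 0; -1 0 0 0 0 0 0; -1 0 -12 6 0 0 0; -1 0 -22 12 0 0 0; -1 0 -28 15 0 0 0; -1 0 -28 15 0 0 0; -1 0 -28 15 0 0 0'
python3 - <<'E'
from h import *
from cell import ctrl
plan(ctrl.read_state(),(495,-242,165),(.813,-.582))
E
```

```text
clock: 13.15
eef_pos: [508.4, -119.1, 171.4]
tool_rot: [-0.36, 1.57, -0.97]
force: [0.8, -0.2, -2.1]
width: 33.3
pos [ 508.4 -119.1  171.4] toolz [ 0.82  -0.573  0.001] x [ 0.001 -0.001 -1.   ] width 33.3 F [ 0.8 -0.2 -2.1] q7 -0.56 t 13.15
shift [   6.5 -108.4   59.4] turn [0.011 0.001 0.   ] (world d [ -13.4 -122.9   -6.4] )
```

```bash
python3 -m handwheel '-1 0 -26 14 0.01 0 0; -1 0 -24 13 0 0 0; -1 0 -18 10 0 0 0; -1 0 -9 5 0 0 0; -1 0 0 0 0 0 0; -1 0 0 0 0 0 0; -1 0 0 0 0 0 0'
python3 - <<'E'
from h import *
from cell import ctrl
plan(ctrl.read_state(),(495,-242,120),(.813,-.582))
E
```

```text
clock: 13.85
eef_pos: [489.5, -219.2, 166.5]
tool_rot: [-2.309, 1.56, -2.941]
force: [-0.4, 0.4, -3.4]
width: 33.6
pos [ 489.5 -219.2  166.5] toolz [ 0.807 -0.591 -0.007] x [-0.01  -0.002 -1.   ] width 33.6 F [-0.4  0.4 -3.4] q7 -0.4 t 13.85
shift [ 46.5 -14.8  18.3] turn [-0.011 -0.007  0.008] (world d [  5.5 -22.8 -46.5] )
```

```bash
python3 -m handwheel '-1 5 -14 18 -0.011 -0.007 0.008; -1 12 0 0 0 0 0; -1 15 0 0 0 0 0; -1 12 0 0 0 0 0; -1 0 0 0 0 0 0; -1 0 0 0 0 0 0; -1 0 0 0 0 0 0'
python3 - <<'E'
from h import *
from cell import ctrl
plan(ctrl.read_state(),(495,-242,82),(.813,-.582))
E
```

```text
clock: 14.55
eef_pos: [498.9, -232.4, 121.0]
tool_rot: [1.773, 1.566, 1.165]
force: [-0.9, -0.6, -2.8]
width: 33.6
pos [ 498.9 -232.4  121. ] toolz [ 0.821 -0.571 -0.001] x [ 0.002  0.004 -1.   ] width 33.6 F [-0.9 -0.6 -2.8] q7 -0.37 t 14.55
shift [ 39.  -10.3   2.3] turn [ 0.013 -0.001 -0.005] (world d [ -3.9  -9.6 -39. ] )
```

```bash
python3 -m handwheel '-1 10 -4 1 0 -0.001 -0.005; -1 12 0 0 0 0 0; -1 10 0 0 0 0 0; -1 4 0 0 0 0 0; -1 0 0 0 0 0 0; -1 0 0 0 0 0 0'
python3 - <<'E'
from h import *
from cell import ctrl
plan(ctrl.read_state(),(495,-242,78.5))
E
```

```text
clock: 15.15
eef_pos: [497.9, -236.7, 82.4]
tool_rot: [-0.413, 1.569, -1.021]
force: [0.8, 0.1, -2.8]
width: 33.4
pos [ 497.9 -236.7   82.4] toolz [ 0.821 -0.571  0.001] x [ 0.001 -0.001 -1.   ] width 33.4 F [ 0.8  0.1 -2.8] q7 -0.38 t 15.15
shift [ 3.9 -6.   0.7] turn [-0.     0.001  0.001] (world d [-2.9 -5.3 -3.9] )
```

```bash
python3 -m handwheel '-1 1.5 0 0 0 0 0; -1 1.5 0 0 0 0 0; -1 1.2 0 0 0 0 0; -1 1.2 0 0 0 0 0; -1 0.5 0 0 0 0 0'
```

```text
clock: 15.65
eef_pos: [498.7, -236.8, 78.3]
tool_rot: [-0.092, 1.567, -0.7]
force: [-1.2, 0.8, 0.5]
width: 33.2
```

Weight is on the mat (force now about 0, z equals the grasp height). I'll open the jaws.

```bash
python3 -m handwheel '1 0 0 0 0 0 0; 1 0 0 0 0 0 0; 1 0 0 0 0 0 0; 1 0 0 0 0 0 0; 1 0 0 0 0 0 0; 1 0 0 0 0 0 0; 1 0 0 0 0 0 0; 1 0 0 0 0 0 0'
python3 - <<'E'
from h import *
from cell import ctrl,get_image
plan(ctrl.read_state(),(498.7,-236.8,200))
cv2.imwrite("pics/w10.png",get_image("wrist"))
E
```

```text
clock: 16.45
eef_pos: [500.4, -237.5, 79.2]
tool_rot: [0.097, 1.563, -0.511]
force: [0.5, 0.6, 0.8]
width: 85.2
pos [ 500.4 -237.5   79.2] toolz [ 0.821 -0.571  0.007] x [ 0.006 -0.004 -1.   ] width 85.2 F [0.5 0.6 0.8] q7 -0.38 t 16.45
shift [-120.8   -0.3   -0.9] turn [ 0.     0.007 -0.001] (world d [ -1.7   0.7 120.8] )
```

View pics/w10.png

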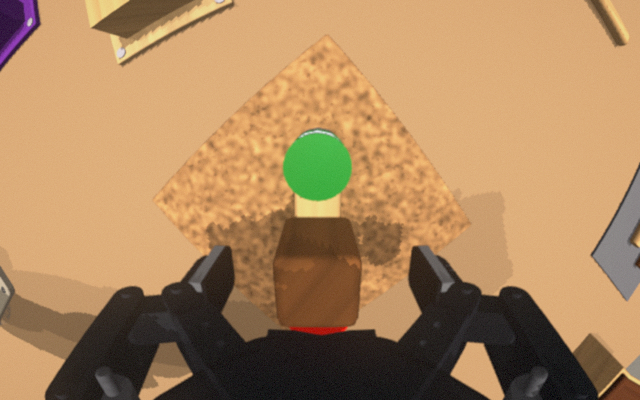

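The jaws are open clear of the post (x 274–360) and the gauge stands on the mat. I'll retreat straight up.

```bash
python3 -m handwheel '1 -6 0 0 0 0.006 0; 1 -15 0 0 0 0 0; 1 -25 0 0 0 0 0; 1 -30 0 0 0 0 0; 1 -30 0 0 0 0 0; 1 -20 0 0 0 0 0; 1 0 0 0 0 0 0; 1 0 0 0 0 0 0; 1 0 0 0 0 0 0; 1 0 0 0 0 0 0'
python3 - <<'E'
from h import *
from cell import ctrl,get_image,camera_params
for n in("scene","wrist"):
  im=get_image(n);P=camera_params(n);cv2.imwrite(f"pics/{n}11.png",im)
  h=cv2.cvtColor(im,cv2.COLOR_BGR2HSV);H,S,V=[h[...,i].astype(int) for i in range(3)]
  for nm,m in(("green",(abs(H-60)<15)&(S>150)&(V>60)),("red",((H<5)|(H>174))&(S>200)&(V>120))):
    for k in blobs(m,80):
        M=cv2.moments(k);u,v=M['m10']/M['m00'],M['m01']/M['m00']
        print(n,nm,round(u,1),round(v,1),onplane(P,u,v,68,n=="wrist").round(1))
E
```

```text
clock: 17.5
eef_pos: [499.1, -237.0, 210.7]
tool_rot: [3.068, 1.567, 2.46]
force: [-0.6, 1.2, 0.4]
width: 85.5
scene green 267.5 253.3 [ 524.7 -201.3   68. ]
wrist green 318.2 148.8 [ 517.1 -205.4   68. ]
wrist red 321.0 232.2 [ 473.3 -272.9   68. ]
```

View pics/scene11.png

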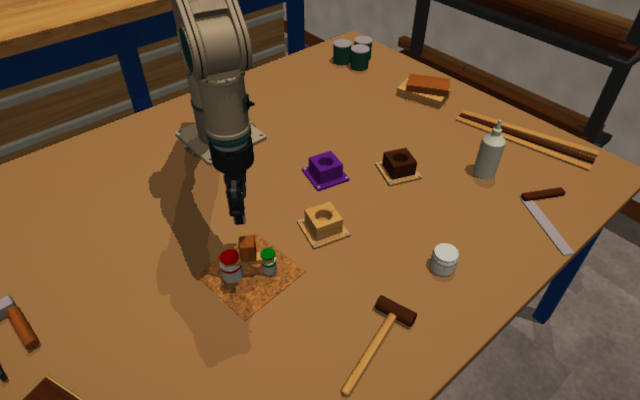

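The scene view shows the gauge upright on the mat around (248,260), with the gripper well above it and everything else in place.

```bash
python3 -c "
from cell import ctrl
print(ctrl.finish_job())"
```

```text
the job is handed in; nothing more can be done
None
```

The gauge check is done and handed in at about 17.6 s of the 54 s allowed; the system reported no verdict.

- **Go plug:** it went down freely to within about 1 mm of the pale hole's floor, judged from the tool height, without a clear floor-contact force. I then lifted it out.
- **No-go plug:** it sat squarely on the mouth of the same hole and was refused. The tip stayed at mouth height while pressing with about 14 N, for more than 0.3 s.
- **Return:** the gauge stands upright on the mat, centred about 5 mm from the mat's centre, with the jaws open and about 130 mm above it. It was never carried near the dark or purple holders.

- **Camera disagreements:** camera estimates of the same points differed by up to 6 mm for the pale hole and about 8 mm for the go disc in the last check. I averaged the hole estimates before inserting.
- **Red disc check:** in the last scene picture my colour search missed the red disc because it was in shadow, but it was visible in the picture and the wrist camera found it.
- **Arm drift:** the arm drifted by up to about 20 mm on sideways moves, which I corrected before each contact.

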